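# Fit the dicing grid into a vegetable dicer with a spring lid

## Task

Get the vegetable dicer ready for the onions: press the button catch at its front and steady the spring lid as it springs loose, easing it up slowly all the way to its stop so that it never flies open. Then take the white dicing grid from the table, hook its tongue under the lip on the dicer's deck while its other end is still raised, swing that end down so that the grid lies flat and fully home, and let go. Leave the bowl and the onions where they are, and the lid open.

Things in the scene. Friction and masses are not known exactly. Their poses are not given: they have to be found in the camera images.
- dicer: Vegetable dicer: fixed white table-top machine, 236 mm long, 130 wide, flat deck 50 mm above the table. Origin under it, 10 mm to -x of the seat point. Its x points from the button end to the hinge end, y across, z up; dicer offsets below use these axes. Only its lid and button (with a small catch bolt) move.
- seat (a point): Where the centre of the seated grid's frame belongs, 10 mm above the deck (axes of the dicer). The seated grid lies along x, tongue to -x, on the deck round an opening. A 10 mm high rear stop begins 52 mm to +x. Cheeks 61 mm apart guide the grid sideways near its ends only: x -72 to -48 (16 mm high) and 40 to 60 (10 mm high); beside its middle the deck is free for fingers.
- lip (a point): Middle of the lower edge, facing the grid, of the lip: a fixed white bar across the deck, 61 mm wide, 6 mm thick, its underside (this height) 10 mm above the deck. The lip reaches 12 mm on to -x, where an upright stop closes the slot under it. This point is 60 mm to -x of the seat point.
- button_top (a point): Centre of the top of the button catch, a grey key 20 mm (x) by 38 mm (y) in the housing at the dicer's -x end; 95.5 mm above the table when up, on the dicer's mid line. Pressed straight down. The housing round it is 64 mm wide and 84 mm high.
- button (a joint): Travel of the button catch in m: 0 up, 0.006 pressed home against a hard stop. About 1.3 N to start, 2.8 N at the end. It lets go of the lid when about 5 mm down. Pressed home, its top is still 1.5 mm above the top face of the shut lid, so that a fingertip level with the one on the button lets the lid rise only a little. It springs back up.
- lid (a joint): Opening angle of the lid, rad: near 0 shut and caught, 1.75 at its open stop, leaning 10 degrees past upright. A spring drives it open all the way (about 2.4 N up at the front edge when shut) and keeps it open. Let go, it flies at about 9 rad/s; over 3.5 rad/s counts as flying open. A fingertip kept on its top face and led along its arc holds it back: the lid follows.
- lid_hinge (a point): Middle of the lid's hinge axis, along the dicer's y, 85 mm to +x of the seat and 78 mm above the table. Turns with the lid.
- lid_edge (a point): Middle of the upper free edge of the lid: a grey plate 165 mm long from the hinge, 116 wide, 10 thick, its underside level with the hinge axis when shut (top face 88 mm above the table). When shut this edge is 28 mm to +x of the button's centre. A steel tab sticks out 6 mm beyond it; skirts of 20 mm hang under its sides. Turns with the lid.
- grid_mid (a point): Centre of the dicing grid's frame, half-way up: a loose white rectangular frame 100 mm long (x), 56 wide (y), 20 high, steel cross blades inside, about 0.16 kg, flat on the table. Best gripped across its 56 mm width at mid length. Its x axis points away from the tongue.
- tongue_end (a point): Middle of the end of the grid's tongue, half-way up its thickness. The tongue is 20 mm long, 50 wide, 5 thick, flush with the frame's underside, at its -x end. This point is 70 mm to -x of the frame's centre and 7.5 mm below it.
- bowl: A loose steel bowl, 130 mm across and 60 mm high; origin under its centre. To be left alone.
- onion1: A loose red onion, 74 mm across and 75 mm high, standing; origin under its centre. To be left alone.
- onion2: A loose white onion of the same size; origin under its centre. To be left alone.
Things that resemble listed ones, but are neither listed nor needed, are in the scene too. Several things look just like the part that bears grid_mid: the one meant starts farthest from the robot's base.

How it is judged:
By the outcome, as a careful person would: the job done as asked, in the order asked, and still so for the second after the job is handed in, with the robot touching nothing.
It also fails if it takes over 67 s, if anything falls off the work surface, if the arm or the gripper's body presses on something with over 40 N, if the wrist force passes 120 N, or if a joint passes its speed limit or range.

## Robot

A 6-joint arm with a two-finger parallel gripper is mounted at the origin on the work surface. World frame = base frame: x ahead of the robot, y to its left, z up, the work surface at z = 0. Lengths are in m, angles in rad, forces in N, time in s.
With the tool pointing down it reaches from about 0.225 to 0.725 m from the base axis. Payload 3.1 kg.
Tool frame: the origin (TCP) lies midway between the tips of the shut fingers; the grasp point (between the pads) lies 19 mm behind it; z points along the fingers, y is the line along which they close (so a half turn about z gives the same grasp; the last joint's range is limited). The gripper opens to 85 mm and grips with 20 to 120 N. Pads are 22 mm wide; open, the fingers measure 114 mm over their backs; the gripper's body (76 mm by 85 mm) begins 54 mm behind the grasp point. The pads swing forward as they close: fully open they stand 13 mm farther back than shut.
Start: joints at [-1.233, 0.048, 0.099, 1.622, 0, 1.443], TCP at [0.236, -0.469, 0.231] pointing down, gripper open.
Joint ranges: [-2.91, 2.91], [-0.99, 1.94], [-1.21, 1.42], [-2.12, 2.29], [-1.49, 1.47], [-3.14, 3.14]. Speed limits (rad/s): [2.79, 2.79, 3.14, 3.14, 3.14, 3.14].

## Interface

Orientations are given as a 3x3 rotation matrix whose columns are the frame's x, y, z axes.
In Python, from cell import status, cams, env gives the robot as it stands.
- The arm moves only by the tool arm_command, never from a script. Its argument "series" is text: rows parted by semicolons, each of 5 numbers parted by spaces: the opening, from 0 (shut) to 1 (fully open), then the shift along the world's x, y, z in cm, then the turn about the world's z in rad. In form: grip tx ty tz turn; .... A call has 1 to 5 rows; each row shifts and turns the commanded pose from where the row before left it; what a row does not reach is not made up. A row lasts 1/10 s, in which the tool goes at most 50 mm and 8.59 degrees, less where a joint would pass 70% of its speed; a pose out of reach is approached as far as the arm can. A call is refused whole if a number of a shift passes 5 or a number of a turn 0.15, either way. A call with a gripper value outside its range is refused whole. The fingers move at their own pace and stop on an object; "grip_force" is the grip in N (left out, the last holds). Time passes only in rows, so rows that do not move let the fingers close. It gives the time, the measured TCP pose, the force, the opening and the grip force at its end, in the units of the state.
- status.sense(): the state, without advancing time (a new reading comes with each control period).
- cams.camera(name): name is "scene" or "top"; returns the picture (480x640x3 uint8, red, green, blue); there is no depth.
- cams.camera_info(name): a dict with "camera_matrix" (3x3 intrinsics, pixels), "extrinsics" (4x4, takes a point from camera to world coordinates). Camera axes: x right, y up, looking along -z (the intrinsics and any distortion apply to the point x, -y, -z); pixel columns grow to the right and rows downward; lengths in m; the calibration is good to about 2 mm. A picture is of the moment at which its call begins. camera_info takes no time and is no camera call.
- env.finish_job(): hands the job in; it is judged then, once.
Trained networks look in the newest picture that a camera, given by its name, has taken for a name from the list of things; names that differ only in an ending like _2 or _b are one class to them, and where a whole thing is asked for, a point or a joint stands for the part that bears it (a point fixed in the world has none). Each returns a list of dicts, best first, with "confidence" (0 to 1); they miss things now and then, are a little off and sometimes report something else, mostly with a low value. They report only what shows in the picture. A call takes as long as a camera call. They do not tell look-alikes from the thing itself.
- cams.find_in(name, camera): "centre" ([x, y, z] in m, in the coordinates of the camera as it stood for that picture, good to about 4 mm: the middle of the surface that is visible of it).
- cams.masks_of(name, camera): "mask" (480x640 bool, what is visible of it).
- cams.spot_point(name, camera): "centre" ([x, y, z] in m, in the coordinates of the camera as it stood for that picture, good to about 4 mm: a listed point, or the origin of a listed thing).
The state is a dict: "t": time; "q": joint angles; "qvel": joint speeds; "joint_torque": joint torques, N m; "tool_pos": TCP position; "eef_rot": TCP orientation; "contact_force": force on the tool from outside, world axes, zero at the start; "moment": the same for the moment, N m; "width": finger opening in m; "grip_force": force on a finger pad.
Only numpy, scipy, OpenCV 4.12 (cv2) and the standard library are available. Lean on these libraries where they do the work, as an engineer would, in place of code of your own. Each camera call takes 0.05 s, during which the arm holds its last target. There are 200 camera calls.

## Working session

There is one attempt and no reset: what is moved stays moved. The work goes in short steps, Python scripts to look and compute and a tool call to move; the robot and the scene stay as the last step left them, time stands still between calls to the robot, and variables do not carry over. Pictures are saved under pics/ and viewed, at most 10 in all, crops included, and the job is handed in when it is done.

Besides the shell and the picture viewer there is one more tool, called after "Call:" as name(argument=value, ...), one argument or row to a line, values as JSON. arm_command: Moves the arm, as the interface text tells. Its arguments: {"type":"object","properties":{"series":{"type":"string"},"grip_force":{"type":"number"}},"required":["series"]}

```bash
mkdir -p pics; ls
cat > h.py <<'E'
import numpy as np, cv2
from cell import status, cams, env
def w(c,p):
    T=np.array(cams.camera_info(c)["extrinsics"]); return (T@np.r_[p,1])[:3]
def snap(c,n=None):
    im=cams.camera(c)
    if n: cv2.imwrite(f"pics/{n}.png",im[:,:,::-1])
    return im
def proj(c,P):
    i=cams.camera_info(c);T=np.linalg.inv(np.array(i["extrinsics"]));p=(T@np.r_[P,1])[:3]
    q=np.array(i["camera_matrix"])@np.array([p[0],-p[1],-p[2]]);return q[:2]/q[2]
E
python3 - <<'E'
from h import *
np.set_printoptions(precision=4,suppress=True)
a=snap("scene");b=snap("top")
cv2.imwrite("pics/both.png",cv2.resize(np.vstack([a,b])[:,:,::-1],None,fx=.62,fy=.62,interpolation=cv2.INTER_AREA))
for n in "scene","top":
    i=cams.camera_info(n);print(n,np.array(i["extrinsics"])[:3],[k for k in i])
    for t in "seat lip button_top lid_hinge lid_edge dicer grid_mid tongue_end bowl onion1".split():
        for d in cams.spot_point(t,n): 
            P=w(n,d["centre"]);print(t,round(d["confidence"],2),P,proj(n,P).round())
print(status.sense())
E
```

```text
pics
scene [[ 0.8309 -0.4481  0.3299  0.8623]
 [ 0.5564  0.6721 -0.4885 -0.614 ]
 [-0.0029  0.5895  0.8078  1.1168]] ['camera_matrix', 'extrinsics']
seat 0.69 [ 0.6069 -0.0521  0.0609] [358. 296.]
lip 0.88 [ 0.5451 -0.0549  0.0593] [334. 283.]
button_top 0.73 [ 0.5033 -0.0544  0.0953] [318. 266.]
button_top 0.57 [ 0.3823 -0.2999  0.0027] [210. 341.]
lid_hinge 0.97 [ 0.6942 -0.056   0.0748] [393. 314.]
lid_edge 0.74 [ 0.5303 -0.0527  0.0901] [329. 272.]
dicer 0.8 [ 0.5999 -0.0532 -0.0047] [353. 309.]
grid_mid 0.76 [ 0.2937 -0.1785  0.0098] [214. 281.]
grid_mid 0.72 [ 0.6831 -0.3253  0.0038] [318. 428.]
grid_mid 0.71 [ 0.4501 -0.285   0.0104] [239. 350.]
grid_mid 0.71 [ 0.3659 -0.0271  0.0077] [277. 251.]
grid_mid 0.56 [ 0.2341 -0.3577  0.0053] [142. 327.]
tongue_end 0.82 [ 0.3826 -0.3024  0.0005] [210. 343.]
tongue_end 0.7 [ 0.2489 -0.2878  0.0066] [168. 307.]
tongue_end 0.63 [ 0.3091 -0.0598 -0.0001] [251. 252.]
bowl 0.66 [0.4978 0.3101 0.0013] [391. 189.]
onion1 0.96 [ 0.6687  0.3238 -0.0032] [452. 214.]
onion1 0.75 [ 0.6859 -0.3251  0.0054] [320. 428.]
onion1 0.46 [ 0.5281 -0.0513 
[... 1283 characters left out ...]
]
onion1 0.77 [0.6756 0.3194 0.0003] [187. 150.]
onion1 0.64 [ 0.6862 -0.3245  0.0002] [465. 145.]
onion1 0.21 [ 0.6112 -0.0552  0.0624] [351. 167.]
{'t': 1.1, 'q': array([-1.2328,  0.048 ,  0.0992,  1.622 , -0.    ,  1.443 ]), 'qvel': array([ 0.    ,  0.001 , -0.0003, -0.0001, -0.0004,  0.0004]), 'joint_torque': array([  0.0004, -33.8656,  32.0165,   0.0011,  -0.0002,  -0.    ]), 'tool_pos': array([ 0.2358, -0.4691,  0.2313]), 'eef_rot': array([[ 0.8935,  0.4492, -0.    ],
       [ 0.4492, -0.8935, -0.    ],
       [-0.    , -0.    , -1.    ]]), 'contact_force': array([-0.4004,  0.2166, -0.1582]), 'moment': array([ 0.0417, -0.0033,  0.0116]), 'grip_force': 0.0, 'width': 0.08544985277158391}
```

Run:
```python
a=__import__('cv2');b=a.imread("pics/both.png");print(b.shape)
n=b.shape[0]//2
a.imwrite("pics/v1.png",__import__('numpy').hstack([b[:n],b[n:2*n]]))
from h import *
t=snap("top");
c=cv2.resize(t[90:300,300:520,::-1],None,fx=2.7,fy=2.7,interpolation=cv2.INTER_CUBIC);cv2.imwrite("pics/v2.png",c);print(c.shape)
for cam in ["top","scene"]:
    if cam=="scene": snap(cam)
    for n in ["grid_mid","tongue_end"]:
        for d in cams.spot_point(n,cam): print(cam,n,d["confidence"],w(cam,d["centre"]).round(4))
```

```text
(595, 397, 3)
(567, 594, 3)
top grid_mid 0.94 [ 0.3722 -0.0253  0.0068]
top grid_mid 0.83 [ 0.3008 -0.1813  0.0064]
top grid_mid 0.74 [ 0.4502 -0.2844  0.0081]
top grid_mid 0.74 [ 0.231  -0.3503  0.0111]
top tongue_end 0.83 [ 0.3852 -0.3037  0.0048]
top tongue_end 0.8 [ 0.2529 -0.289   0.0064]
top tongue_end 0.72 [ 0.3109 -0.0638  0.0056]
top tongue_end 0.68 [ 0.3658 -0.2072  0.0023]
scene grid_mid 0.73 [ 0.2963 -0.1822  0.0081]
scene grid_mid 0.7 [ 0.4515 -0.2816  0.0081]
scene grid_mid 0.66 [ 0.367  -0.0285  0.0087]
scene grid_mid 0.57 [ 0.2375 -0.3551  0.0046]
scene tongue_end 0.93 [ 0.3052 -0.0616  0.0011]
scene tongue_end 0.91 [ 0.3826 -0.3022  0.0033]
scene tongue_end 0.71 [ 0.2494 -0.2892  0.004 ]
scene tongue_end 0.7 [ 3.604e-01 -2.075e-01  3.000e-04]
```

View pics/v1.png

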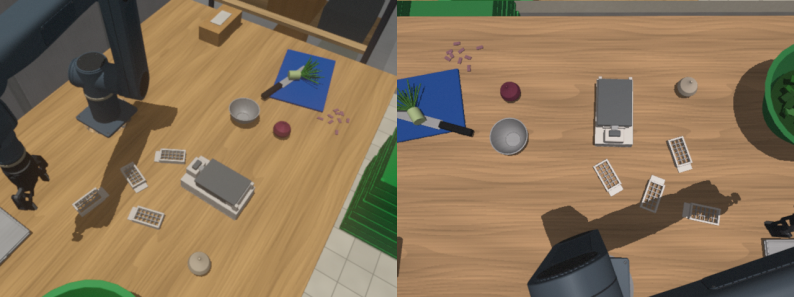

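View pics/v2.png

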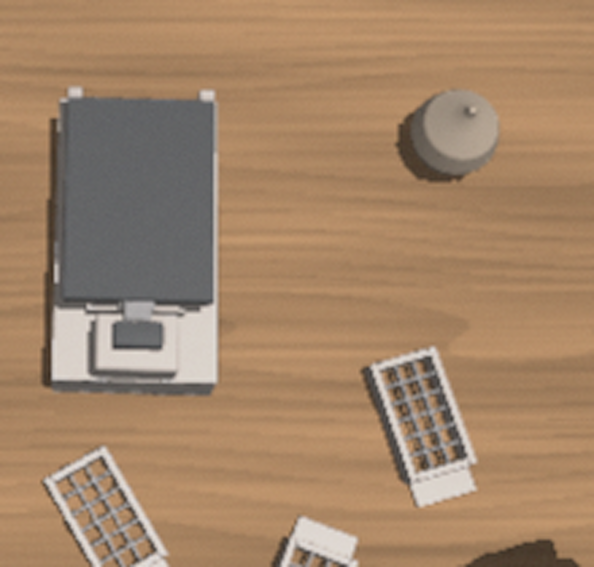

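The four grid look-alikes in the top image are at (338,280), (411,315), (455,244) and (494,345). The one meant is (455,244): it is about 0.53 m from the base, against 0.43 m or less for the others, and the crop shows its tongue pointing towards -x. The dicer is shut, with its button at about (350,211). Next I fit the edges.

```bash
cat >> h.py <<'E'
def onz(c,uv,z):
    i=cams.camera_info(c);T=np.array(i["extrinsics"]);d=np.linalg.solve(np.array(i["camera_matrix"]),np.r_[uv,1]);d=T[:3,:3]@(d*[1,-1,-1])
    return T[:3,3]+d*(z-T[2,3])/d[2]
def rect(c,m,z):
    cs,_=cv2.findContours(m.astype(np.uint8),0,1);k=max(cs,key=cv2.contourArea)[:,0]
    P=np.array([onz(c,p,z)[:2] for p in k]).astype(np.float32)
    r=cv2.minAreaRect(P*1000);return np.round(r[0],1),np.round(r[1],1),round(r[2],2)
E
python3 - <<'E'
from h import *
for c in "top","scene":
    snap(c)
    for n,z in ("lid_edge",.088),("button_top",.0955),("grid_mid",.015):
        for d in cams.masks_of(n,c): print(c,n,round(d["confidence"],2),*rect(c,d["mask"],z))
E
```

```text
top lid_edge 0.65 [608.5 -51.9] [114.7 167.9] 88.31
top button_top 0.45 [497.6 -47.3] [38.7 23. ] 89.72
top grid_mid 0.97 [ 441.4 -284.1] [123.3  63.1] 16.14
top grid_mid 0.59 [361.4 -29.9] [121.7  56.3] 28.58
top grid_mid 0.57 [ 240.3 -342.6] [126.3  58.9] 77.98
top grid_mid 0.39 [519.  -53.5] [40.  22.8] 89.71
scene lid_edge 0.62 [609.  -62.4] [127.9 166.2] 87.76
scene button_top 0.68 [500.7 -56.2] [42.5 22. ] 83.78
scene grid_mid 0.76 [ 239.6 -349. ] [119.7  67.1] 77.8
scene grid_mid 0.69 [362.5 -36.4] [119.2  68.1] 29.44
scene grid_mid 0.61 [ 307.  -188.8] [ 57.2 129.6] 68.47
scene grid_mid 0.57 [ 444.5 -289.4] [121.4  63.3] 15.34
```

Call:
arm_command(
  series="0.44 1.94 2.79 0 0.0717; 0.44 1.94 2.79 0 0.0717; 0.44 1.94 2.79 0 0.0717; 0.44 1.94 2.79 0 0.0717; 0.44 1.94 2.79 0 0.0717",
  grip_force=20,
)

```text
t: 2.3
tool_pos: [0.3334, -0.3285, 0.2314]
eef_rot: [[0.677, 0.736, 0.0], [0.736, -0.677, -0.0], [0.0, 0.0, -1.0]]
contact_force: [-0.3, -0.3, -0.4]
width: 0.0374
grip_force: 0.0
```

Call:
arm_command(
  series="0.44 1.94 2.79 0 0.0717; 0.44 1.94 2.79 0 0.0717; 0.44 1.94 2.79 0 0.0717; 0.44 1.94 2.79 0 0.0717; 0.44 1.94 2.79 0 0.0717",
)

```text
t: 2.8
tool_pos: [0.4305, -0.1889, 0.2315]
eef_rot: [[0.376, 0.927, 0.001], [0.927, -0.376, -0.0], [-0.0, 0.001, -1.0]]
contact_force: [0.2, -0.4, -0.8]
width: 0.0377
grip_force: 0.0
```

Call:
arm_command(
  series="0.44 1.94 2.79 0 0.0717; 0.44 1.94 2.79 0 0.0717; 0.44 1.94 2.79 0 0.0717; 0.44 1.94 2.79 0 0.0717; 0.44 1.94 2.79 0 0.0717",
)

```text
t: 3.3
tool_pos: [0.5275, -0.0493, 0.2314]
eef_rot: [[0.026, 1.0, 0.0], [1.0, -0.026, -0.0], [-0.0, 0.0, -1.0]]
contact_force: [-0.9, 0.2, 0.1]
width: 0.0376
grip_force: 0.0
```

Call:
arm_command(
  series="0.44 0 0 -4 0; 0.44 0 0 -4 0; 0.44 0 0 -3 0; 0.44 0 0 0 0; 0.44 0 0 0 0",
)

```text
t: 3.8
tool_pos: [0.5264, -0.0505, 0.1214]
eef_rot: [[0.029, 1.0, -0.001], [1.0, -0.029, 0.0], [0.0, -0.001, -1.0]]
contact_force: [0.3, -0.1, 0.5]
width: 0.0376
grip_force: 0.0
```

Run:
```python
from h import *
s=snap("scene")
print([proj("scene",p).round(0) for p in [(.5264,-.0505,.1214),(.501,-.05,.0955)]])
cv2.imwrite("pics/v3.png",cv2.resize(s[200:340,250:420,::-1],None,fx=4,fy=4,interpolation=cv2.INTER_CUBIC))
```

```text
[array([328., 263.]), array([318., 264.])]
```

View pics/v3.png

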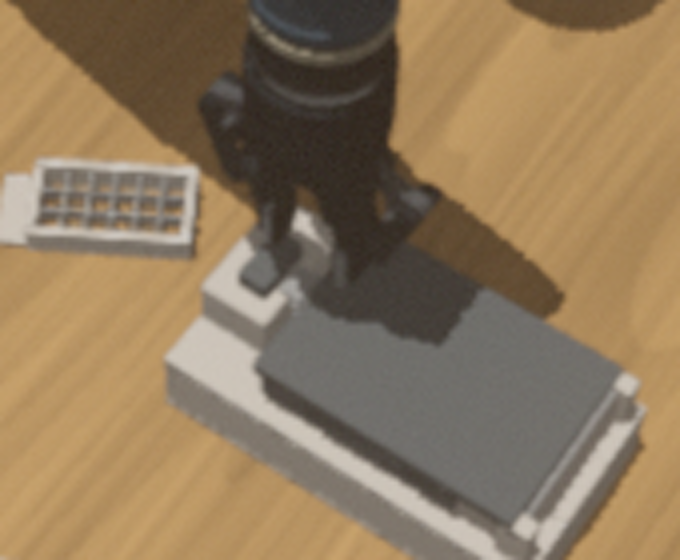

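The picture shows the left fingertip over the button (crop 270,250) and the right one over the lid's front (crop 345,280). I lower until they touch.

Call:
arm_command(
  series="0.44 0 0 -1 0; 0.44 0 0 -0.9 0; 0.44 0 0 -0.3 0; 0.44 0 0 -0.2 0; 0.44 0 0 0 0",
)

```text
t: 4.35
tool_pos: [0.5266, -0.0506, 0.097]
eef_rot: [[0.03, 1.0, -0.001], [1.0, -0.03, 0.0], [0.0, -0.001, -1.0]]
contact_force: [0.0, -0.0, 0.1]
width: 0.0375
grip_force: 0.0
```

Call:
arm_command(
  series="0.44 0 0 -0.2 0; 0.44 0 0 0 0; 0.44 0 0 0 0",
)

```text
t: 4.65
tool_pos: [0.5269, -0.0506, 0.0954]
eef_rot: [[0.029, 1.0, 0.0], [1.0, -0.029, -0.0], [-0.0, 0.0, -1.0]]
contact_force: [-0.6, 0.0, -0.2]
width: 0.0376
grip_force: 0.0
```

Call:
arm_command(
  series="0.44 0 0 -0.2 0; 0.44 0 0 0 0; 0.44 0 0 0 0",
)

```text
t: 4.95
tool_pos: [0.5272, -0.0506, 0.0936]
eef_rot: [[0.029, 1.0, 0.001], [1.0, -0.029, -0.0], [-0.0, 0.001, -1.0]]
contact_force: [0.4, -0.6, 0.8]
width: 0.0378
grip_force: 0.5
```

Call:
arm_command(
  series="0.44 0 0 -0.2 0; 0.44 0 0 0 0; 0.44 0 0 0 0",
)

```text
t: 5.25
tool_pos: [0.5272, -0.0506, 0.0916]
eef_rot: [[0.029, 1.0, 0.001], [1.0, -0.029, -0.0], [-0.0, 0.001, -1.0]]
contact_force: [0.9, 0.6, 2.1]
width: 0.0374
grip_force: 1.2
```

Call:
arm_command(
  series="0.44 0 0 -0.2 0; 0.44 0 0 0 0; 0.44 0 0 0 0",
)

```text
t: 5.55
tool_pos: [0.5271, -0.0506, 0.0897]
eef_rot: [[0.029, 1.0, 0.001], [1.0, -0.029, -0.0], [-0.0, 0.001, -1.0]]
contact_force: [1.1, 0.5, 4.2]
width: 0.0376
grip_force: 2.2
```

Call:
arm_command(
  series="0.44 0 0 -0.2 0; 0.44 0 0 0 0; 0.44 0 0 0 0",
)

```text
t: 5.85
tool_pos: [0.5271, -0.0507, 0.0883]
eef_rot: [[0.029, 1.0, 0.001], [1.0, -0.029, -0.0], [-0.0, 0.001, -1.0]]
contact_force: [-0.1, 0.7, 6.6]
width: 0.0375
grip_force: 3.5
```

Call:
arm_command(
  series="0.44 0 0 -0.1 0; 0.44 0 0 0 0; 0.44 0 0 0 0",
)

```text
t: 6.15
tool_pos: [0.5272, -0.0507, 0.0883]
eef_rot: [[0.029, 1.0, 0.002], [1.0, -0.029, -0.0], [-0.0, 0.002, -1.0]]
contact_force: [-1.6, 0.7, 10.6]
width: 0.0377
grip_force: 5.3
```

Run:
```python
from h import *
s=status.sense();print(s["contact_force"],s["moment"],s["tool_pos"])
```

```text
[-1.61878197  0.72228208 10.56939076] [ 0.09498323  0.55051641 -0.07535994] [ 0.52716269 -0.05065272  0.08831879]
```

Run:
```python
import numpy as np
th=np.r_[.01,np.linspace(.05,1.75,25)];r,t=14.7,1.0
C=np.c_[-r*np.cos(th)+t*np.sin(th), r*np.sin(th)+t*np.cos(th)]
acc=np.zeros(2);C-=C[0]
for i in range(1,len(th)):
    d=np.round(C[i]-acc,2);acc+=d;print(f"0.44 {d[0]} {-.03*d[0]:.3f} {d[1]} 0;",end="\n" if i%5==0 else " ")
print(acc)
```

```text
0.44 0.06 -0.002 0.59 0; 0.44 0.16 -0.005 1.03 0; 0.44 0.23 -0.007 1.02 0; 0.44 0.3 -0.009 0.99 0; 0.44 0.38 -0.011 0.98 0;
0.44 0.44 -0.013 0.94 0; 0.44 0.5 -0.015 0.92 0; 0.44 0.57 -0.017 0.87 0; 0.44 0.64 -0.019 0.83 0; 0.44 0.68 -0.020 0.78 0;
0.44 0.75 -0.022 0.74 0; 0.44 0.79 -0.024 0.68 0; 0.44 0.83 -0.025 0.62 0; 0.44 0.88 -0.026 0.56 0; 0.44 0.92 -0.028 0.5 0;
0.44 0.95 -0.028 0.43 0; 0.44 0.98 -0.029 0.36 0; 0.44 1.0 -0.030 0.29 0; 0.44 1.02 -0.031 0.22 0; 0.44 1.04 -0.031 0.15 0;
0.44 1.04 -0.031 0.08 0; 0.44 1.04 -0.031 -0.0 0; 0.44 1.04 -0.031 -0.07 0; 0.44 1.03 -0.031 -0.15 0; 0.44 1.02 -0.031 -0.22 0;
[18.29 13.14]
```

Call:
arm_command(
  series="0.44 0.06 0 0.59 0; 0.44 0.16 0 1.03 0; 0.44 0.23 -0.01 1.02 0; 0.44 0.3 -0.01 0.99 0; 0.44 0.38 -0.01 0.98 0",
)

```text
t: 6.65
tool_pos: [0.5379, -0.0509, 0.1333]
eef_rot: [[0.03, 1.0, -0.001], [1.0, -0.03, -0.0], [-0.0, -0.001, -1.0]]
contact_force: [-1.2, -0.7, 3.1]
width: 0.0375
grip_force: 1.2
```

Run:
```python
from h import *
t=snap("top");s=snap("scene")
cv2.imwrite("pics/v4.png",np.hstack([cv2.resize(s[190:340,250:420,::-1],(510,450)),cv2.resize(t[100:250,300:390,::-1],(270,450))]))
st=status.sense();print(st["contact_force"],st["moment"],st["tool_pos"])
```

```text
[-0.46533051 -0.16865848  2.18171324] [-0.03236782  0.10365033 -0.04975633] [ 0.53954426 -0.05103199  0.13464882]
```

View pics/v4.png

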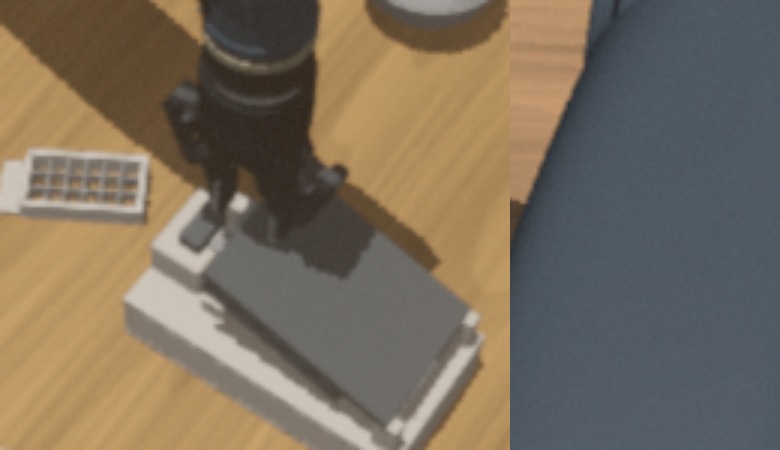

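The lid has sprung loose and follows the fingertip: its edge (crop 215,265) has risen and contact is about 2 N. I lead it further along the arc.

Call:
arm_command(
  series="0.44 0.44 -0.01 0.94 0; 0.44 0.5 -0.02 0.92 0; 0.44 0.57 -0.02 0.87 0; 0.44 0.64 -0.02 0.83 0; 0.44 0.68 -0.02 0.78 0",
)

```text
t: 7.25
tool_pos: [0.5668, -0.0517, 0.1764]
eef_rot: [[0.029, 1.0, -0.0], [1.0, -0.029, 0.0], [0.0, -0.0, -1.0]]
contact_force: [0.5, -0.2, 1.9]
width: 0.0376
grip_force: 0.9
```

Call:
arm_command(
  series="0.44 0.75 -0.02 0.74 0; 0.44 0.79 -0.02 0.68 0; 0.44 0.83 -0.03 0.62 0; 0.44 0.88 -0.03 0.56 0; 0.44 0.92 -0.03 0.5 0",
)

```text
t: 7.75
tool_pos: [0.6088, -0.053, 0.2072]
eef_rot: [[0.029, 1.0, 0.0], [1.0, -0.029, 0.0], [0.0, 0.0, -1.0]]
contact_force: [1.0, -1.1, 2.2]
width: 0.0377
grip_force: 0.7
```

Run:
```python
from h import *
s=snap("scene")
for d in cams.spot_point("lid_edge","scene"): print(d["confidence"],w("scene",d["centre"]))
st=status.sense();print(st["contact_force"],st["moment"],st["tool_pos"],st["q"])
```

```text
0.77 [ 0.61820485 -0.05034623  0.22722081]
[ 1.09742211 -0.41494794  1.91248919] [ 0.02115091 -0.19696965  0.05545294] [ 0.60969844 -0.05299317  0.20736272] [-1.96579908e-01  2.72464046e-01  3.03619823e-01  1.59994747e+00
  6.70721545e-04  1.40347124e+00]
```

Call:
arm_command(
  series="0.44 0.95 -0.03 0.43 0; 0.44 0.98 -0.03 0.36 0; 0.44 1.0 -0.03 0.29 0; 0.44 1.02 -0.03 0.22 0; 0.44 1.04 -0.03 0.15 0",
)

```text
t: 8.35
tool_pos: [0.6581, -0.0544, 0.221]
eef_rot: [[0.029, 1.0, -0.001], [1.0, -0.029, 0.0], [0.0, -0.001, -1.0]]
contact_force: [2.0, -0.5, 1.1]
width: 0.037
grip_force: 0.6
```

Call:
arm_command(
  series="0.44 1.04 -0.03 0.08 0; 0.44 1.04 -0.03 0 0; 0.44 1.04 -0.03 -0.07 0; 0.44 0 0 0 0; 0.44 0 0 0 0",
)

```text
t: 8.85
tool_pos: [0.6885, -0.0553, 0.2201]
eef_rot: [[0.029, 1.0, -0.003], [1.0, -0.029, 0.0], [0.0, -0.003, -1.0]]
contact_force: [0.8, 0.6, -0.5]
width: 0.0375
grip_force: 0.5
```

Run:
```python
from h import *
s=snap("scene")
for d in cams.spot_point("lid_edge","scene"): print(d["confidence"],w("scene",d["centre"]))
st=status.sense();print(st["contact_force"],st["moment"],st["tool_pos"],st["q"])
cv2.imwrite("pics/v5.png",cv2.resize(s[170:340,250:450,::-1],None,fx=3,fy=3))
```

```text
0.61 [ 0.70850074 -0.05697427  0.2403056 ]
0.33 [ 0.44717838 -0.28778907  0.00950268]
[ 0.83255788 -0.08997227 -1.2505489 ] [-0.00683366 -0.18731492  0.02746028] [ 0.68833464 -0.05531124  0.22063061] [-1.77209221e-01  5.15673648e-01  6.45657523e-01  1.70285935e+00
 -1.01845718e-05  1.42302751e+00]
```

View pics/v5.png

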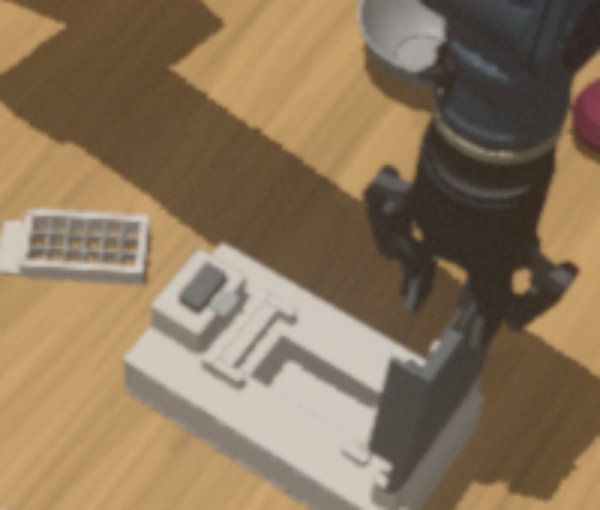

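The lid is nearly upright (crop 430,390), between the fingers and bearing on the +x one. I ease it the rest of the way.

Call:
arm_command(
  series="0.44 0.7 -0.02 -0.1 0; 0.44 0.7 -0.02 -0.1 0; 0.44 0.7 -0.02 -0.1 0; 0.44 0 0 0 0; 0.44 0 0 0 0",
)

```text
t: 9.45
tool_pos: [0.7101, -0.056, 0.2182]
eef_rot: [[0.029, 1.0, -0.001], [1.0, -0.029, 0.0], [0.0, -0.001, -1.0]]
contact_force: [1.8, -1.1, -0.6]
width: 0.0374
grip_force: 0.4
```

Call:
arm_command(
  series="0.52 0.2 -0.01 0 0; 0.6 0.2 -0.01 0 0; 0.6 0 0 0 0; 0.6 0 0 0 0",
)

```text
t: 9.85
tool_pos: [0.714, -0.0563, 0.2185]
eef_rot: [[0.03, 1.0, -0.0], [1.0, -0.03, -0.0], [-0.0, -0.0, -1.0]]
contact_force: [-0.0, -0.6, 0.7]
width: 0.0511
grip_force: 0.0
```

Run:
```python
from h import *
s=snap("scene")
for d in cams.spot_point("lid_edge","scene"): print(d["confidence"],w("scene",d["centre"]))
st=status.sense();print(st["contact_force"],st["moment"],st["tool_pos"],st["q"])
```

```text
0.86 [ 0.73428459 -0.05592981  0.24191869]
[ 0.70066094 -0.40908331  1.33133967] [-0.01656076  0.05459779 -0.01611273] [ 0.71405681 -0.05625907  0.21850717] [-1.72149286e-01  6.00514677e-01  7.61426861e-01  1.73181465e+00
 -2.97525002e-05  1.42816201e+00]
```

The lid is at its stop (edge at x 0.734, z 0.242; expected 0.732 and 0.239) and the contact force is about zero. I withdraw straight up.

Call:
arm_command(
  series="0.6 0 0 1.5 0; 0.6 0 0 2 0; 0.6 0 0 2 0; 0.6 0 0 1.5 0; 0.6 0 0 0 0",
)

```text
t: 10.45
tool_pos: [0.715, -0.0564, 0.2917]
eef_rot: [[0.03, 1.0, 0.005], [1.0, -0.03, -0.001], [-0.001, 0.005, -1.0]]
contact_force: [-0.3, -0.5, 0.6]
width: 0.0511
grip_force: 0.0
```

Call:
arm_command(
  series="1 -2.03 -1.75 0 0.1443; 1 -2.03 -1.75 0 0.1443; 1 -2.03 -1.75 0 0.1443; 1 -2.03 -1.75 0 0.1443; 1 -2.03 -1.75 0 0.1443",
)

```text
t: 10.95
tool_pos: [0.6113, -0.1442, 0.287]
eef_rot: [[-0.643, 0.766, -0.001], [0.766, 0.643, 0.0], [0.001, -0.001, -1.0]]
contact_force: [0.5, -0.1, 0.8]
width: 0.0852
grip_force: 0.0
```

Call:
arm_command(
  series="1 -2.03 -1.75 0 0.1443; 1 -2.03 -1.75 0 0.1443; 1 -2.03 -1.75 0 0.1443; 1 -2.03 -1.75 0 0.1443; 1 -2.03 -1.75 0 0.1443",
)

```text
t: 11.45
tool_pos: [0.5098, -0.2316, 0.2871]
eef_rot: [[-0.989, 0.151, -0.001], [0.151, 0.989, 0.001], [0.001, 0.0, -1.0]]
contact_force: [-0.3, 0.7, 0.2]
width: 0.0855
grip_force: 0.0
```

Call:
arm_command(
  series="1 -2.03 -1.75 0 0.1443; 1 -2.03 -1.75 0 0.1443; 1 -2.03 -1.75 0 0.1443; 1 0 0 -4 0; 1 0 0 -4 0",
)

```text
t: 11.95
tool_pos: [0.4501, -0.285, 0.2082]
eef_rot: [[-0.963, -0.27, 0.003], [-0.27, 0.963, -0.003], [-0.002, -0.003, -1.0]]
contact_force: [0.6, -1.2, 0.1]
width: 0.0853
grip_force: 0.0
```

Call:
arm_command(
  series="1 0 0 -4 0; 1 0 0 -4 0; 1 0 0 -4 0; 1 0 0 0 0; 1 0 0 0 0",
)

```text
t: 12.45
tool_pos: [0.4491, -0.2828, 0.0874]
eef_rot: [[-0.962, -0.272, -0.002], [-0.272, 0.962, 0.002], [0.002, 0.003, -1.0]]
contact_force: [-0.1, -0.5, 1.5]
width: 0.0854
grip_force: 0.0
```

Run:
```python
from h import *
s=snap("scene")
for n in "grid_mid","tongue_end":
  for d in cams.spot_point(n,"scene"):
    P=w("scene",d["centre"])
    if P[0]>.37 and P[1]<-.22: print(n,P)
for d in cams.masks_of("grid_mid","scene"): print(*rect("scene",d["mask"],.015))
st=status.sense();print(st["tool_pos"],st["eef_rot"][:,1],st["q"])
cv2.imwrite("pics/v6.png",cv2.resize(s[190:390,180:330,::-1],None,fx=3,fy=3))
```

```text
grid_mid [ 0.4509444  -0.28874326  0.00887291]
tongue_end [ 0.38625373 -0.30361675 -0.00043872]
[ 444.8 -288.5] [119.9  65.2] 16.27
[ 239.7 -347.8] [117.3  65.4] 76.87
[362.8 -36.4] [119.   67.9] 29.02
[ 0.45230147 -0.28542428  0.09194488] [-0.27209828  0.96225496 -0.00528289] [-6.88337849e-01  8.14567523e-02 -1.43106982e-01  1.33981784e+00
 -2.38921139e-05 -9.63924397e-01]
```

View pics/v6.png

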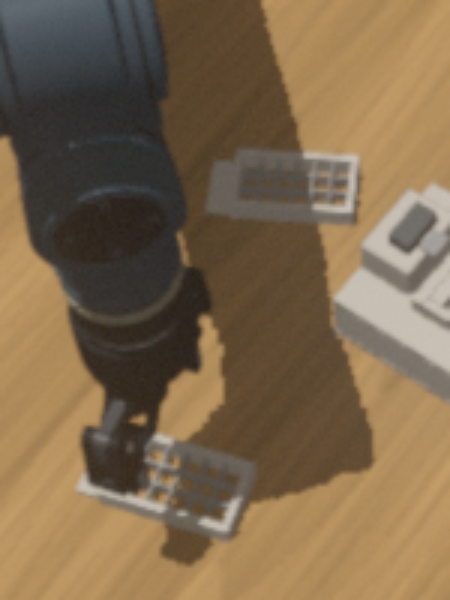

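The gripper hangs square over the chosen grid (crop 170,480; the offset is from its height). I descend and grip.

Call:
arm_command(
  series="1 0 0 -3 0; 1 0 0 -3 0; 1 0 0 -2.2 0; 1 0 0 0 0; 1 0 0 0 0",
)

```text
t: 13.15
tool_pos: [0.4513, -0.2846, 0.0081]
eef_rot: [[-0.962, -0.272, 0.002], [-0.272, 0.962, -0.001], [-0.001, -0.002, -1.0]]
contact_force: [1.0, -0.1, -0.0]
width: 0.0853
grip_force: 0.0
```

Run:
```python
from h import *
st=status.sense();print(st["tool_pos"],st["contact_force"])
```

```text
[ 0.4512654  -0.2845634   0.00811263] [ 1.01194032 -0.07610658 -0.04998043]
```

Call:
arm_command(
  series="1 0 0 -0.8 0; 1 0 0 0 0; 0.5 0 0 0 0; 0.5 0 0 0 0; 0.5 0 0 0 0",
  grip_force=30,
)

```text
t: 13.65
tool_pos: [0.4507, -0.2841, -0.0008]
eef_rot: [[-0.962, -0.272, 0.001], [-0.272, 0.962, -0.001], [-0.001, -0.001, -1.0]]
contact_force: [-0.4, 1.4, 4.0]
width: 0.0553
grip_force: 34.2
```

Call:
arm_command(
  series="0.4 0 0 0 0; 0.4 0 0 0 0; 0.4 0 0 0 0",
)

```text
t: 13.95
tool_pos: [0.4508, -0.2841, -0.0008]
eef_rot: [[-0.962, -0.272, 0.001], [-0.272, 0.962, -0.001], [-0.001, -0.001, -1.0]]
contact_force: [-0.5, 0.7, 5.4]
width: 0.0554
grip_force: 34.4
```

Call:
arm_command(
  series="0.4 0 0 1 0; 0.4 0 0 3 0; 0.4 0 0 3 0; 0.4 0 0 3 0; 0.4 0 0 0 0",
)

```text
t: 14.45
tool_pos: [0.4527, -0.2858, 0.1032]
eef_rot: [[-0.962, -0.272, 0.006], [-0.272, 0.962, -0.006], [-0.005, -0.007, -1.0]]
contact_force: [1.2, -0.7, -1.1]
width: 0.0557
grip_force: 33.7
```

Call:
arm_command(
  series="0.4 0 0 2 0; 0.4 -0.23 3.95 0 -0.051; 0.4 -0.23 3.95 0 -0.051; 0.4 -0.23 3.95 0 -0.051; 0.4 -0.23 3.95 0 -0.051",
)

```text
t: 14.95
tool_pos: [0.4396, -0.124, 0.1164]
eef_rot: [[-0.998, -0.069, -0.003], [-0.069, 0.998, 0.001], [0.003, 0.002, -1.0]]
contact_force: [1.4, 0.9, -0.6]
width: 0.0552
grip_force: 33.7
```

Call:
arm_command(
  series="0.4 -0.23 3.95 0 -0.051; 0.4 -0.23 3.95 0 -0.051; 0.4 0 0 0 0; 0.4 0 0 0 0; 0.4 0 0 0 0",
)

```text
t: 15.45
tool_pos: [0.436, -0.0473, 0.1174]
eef_rot: [[-1.0, 0.031, -0.002], [0.031, 1.0, -0.0], [0.002, -0.0, -1.0]]
contact_force: [-0.1, -0.3, -2.0]
width: 0.0551
grip_force: 33.7
```

Run:
```python
from h import *
for u,v,z in [(90,313,.084),(177,313,.084),(90,373,.084),(177,373,.084),(135,318,.0955),(135,348,.0955),(135,383,.05),(140,301,.088),(75,92,.08)]: print(z,onz("top",(300+u/2.7,90+v/2.7),z).round(4))
s=snap("scene")
for n in "grid_mid","tongue_end":
  for d in cams.spot_point(n,"scene"): print(n,w("scene",d["centre"]))
cv2.imwrite("pics/v7.png",cv2.resize(s[170:320,230:430,::-1],None,fx=3,fy=3))
st=status.sense();print(st["tool_pos"],st["contact_force"],st["eef_rot"][:,1])
```

```text
0.084 [ 0.5188 -0.0149  0.084 ]
0.084 [ 0.5185 -0.0814  0.084 ]
0.084 [ 0.4719 -0.0144  0.084 ]
0.084 [ 0.4716 -0.0803  0.084 ]
0.0955 [ 0.5116 -0.0485  0.0955]
0.0955 [ 0.4884 -0.0481  0.0955]
0.05 [ 0.4712 -0.0505  0.05  ]
0.088 [ 0.527 -0.053  0.088]
0.08 [ 0.7019 -0.0049  0.08  ]
grid_mid [ 0.43665866 -0.05043567  0.12478594]
grid_mid [ 0.36703177 -0.02596502  0.00783064]
grid_mid [ 0.2369634  -0.35689766  0.0028158 ]
tongue_end [ 0.24778847 -0.29126654  0.00763183]
tongue_end [ 0.30518457 -0.06052249  0.00191832]
tongue_end [ 0.36232701 -0.20585888  0.00494755]
tongue_end [ 0.36438231 -0.04750838  0.11621566]
[ 0.43638021 -0.04780648  0.11799762] [-0.5264326  -0.16136544 -1.9732763 ] [ 3.22485440e-02  9.99479878e-01 -7.11361445e-05]
```

View pics/v7.png

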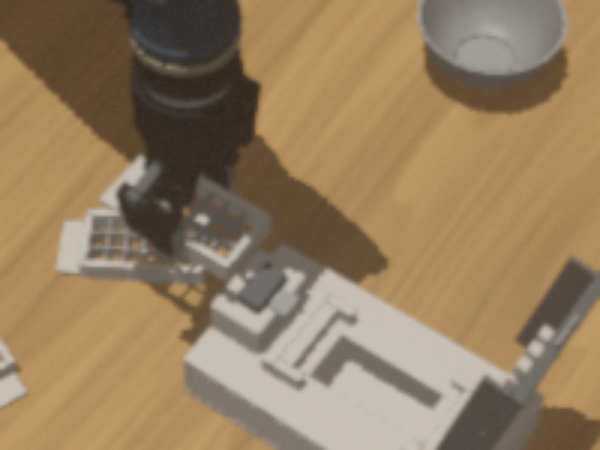

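The grid is held flat just in front of the housing (crop 225,240), with its rear edge over the housing's front rim. I lower it so that the rim tips the rear up in the pads.

Call:
arm_command(
  series="0.4 0 0 -1.5 0; 0.4 0 0 -1.5 0; 0.4 0 0 -0.3 0; 0.4 0 0 0 0; 0.4 0 0 0 0",
  grip_force=20,
)

```text
t: 16.1
tool_pos: [0.4369, -0.0473, 0.086]
eef_rot: [[-1.0, 0.031, 0.001], [0.031, 1.0, -0.0], [-0.001, -0.0, -1.0]]
contact_force: [-0.6, 0.2, -2.3]
width: 0.0555
grip_force: 33.7
```

Call:
arm_command(
  series="0.4 0 0 -0.3 0; 0.4 0 0 -0.2 0; 0.4 0 0 0 0; 0.4 0 0 0 0",
)

```text
t: 16.5
tool_pos: [0.4373, -0.0472, 0.0822]
eef_rot: [[-1.0, 0.03, 0.002], [0.03, 1.0, -0.001], [-0.002, -0.001, -1.0]]
contact_force: [-3.3, -1.4, 6.1]
width: 0.0553
grip_force: 34.7
```

Call:
arm_command(
  series="0.4 0 0 -0.3 0; 0.4 0 0 -0.2 0; 0.4 0 0 0 0; 0.4 0 0 0 0",
)

```text
t: 16.9
tool_pos: [0.4362, -0.047, 0.077]
eef_rot: [[-1.0, 0.03, -0.0], [0.03, 1.0, -0.001], [0.0, -0.001, -1.0]]
contact_force: [-5.3, 0.0, 7.3]
width: 0.0556
grip_force: 35.8
```

Call:
arm_command(
  series="0.4 0 0 -0.2 0; 0.4 0 0 -0.1 0; 0.4 0 0 0 0; 0.4 0 0 0 0",
)

```text
t: 17.3
tool_pos: [0.4358, -0.047, 0.0739]
eef_rot: [[-1.0, 0.03, -0.001], [0.03, 1.0, -0.001], [0.001, -0.001, -1.0]]
contact_force: [-7.3, -0.4, 7.9]
width: 0.0555
grip_force: 36.4
```

Run:
```python
from h import *
s=snap("scene")
for n in "grid_mid","tongue_end":
  for d in cams.spot_point(n,"scene"):
    P=w("scene",d["centre"]); 
    if P[2]>.03: print(n,P)
st=status.sense();print(st["tool_pos"],st["contact_force"],st["eef_rot"][:,1])
```

```text
grid_mid [ 0.43734881 -0.04807997  0.08445637]
tongue_end [ 0.36661281 -0.04428871  0.06216163]
[ 0.43577968 -0.04700978  0.07392866] [-6.37382549 -0.42697357  7.33514166] [ 0.03035053  0.9995387  -0.00110735]
```

The grid is now tipped about 0.21 rad, tongue low (tongue z 0.062, centre z 0.084). I lift it and carry it over the deck.

Call:
arm_command(
  series="0.4 0 0 2 0; 0.4 0 0 2 0; 0.4 0 0 2 0; 0.4 3.68 -0.11 0 0; 0.4 3.68 -0.11 0 0",
  grip_force=30,
)

```text
t: 17.95
tool_pos: [0.5116, -0.0491, 0.1337]
eef_rot: [[-1.0, 0.031, 0.003], [0.031, 1.0, -0.001], [-0.003, -0.001, -1.0]]
contact_force: [-0.5, -0.2, -0.8]
width: 0.0555
grip_force: 35.2
```

Call:
arm_command(
  series="0.4 3.68 -0.11 0 0; 0.4 3.68 -0.11 0 0; 0.4 3.68 -0.12 0 0; 0.4 0 0 -1.5 0; 0.4 0 0 -1.5 0",
)

```text
t: 18.45
tool_pos: [0.621, -0.0523, 0.1006]
eef_rot: [[-1.0, 0.03, -0.001], [0.03, 1.0, 0.0], [0.001, 0.0, -1.0]]
contact_force: [-1.0, -0.2, -2.7]
width: 0.0554
grip_force: 35.2
```

Call:
arm_command(
  series="0.4 0 0 -1 0; 0.4 0 0 0 0; 0.4 0 0 0 0; 0.4 0 0 0 0",
)

```text
t: 18.85
tool_pos: [0.6205, -0.0525, 0.0938]
eef_rot: [[-1.0, 0.03, 0.002], [0.03, 1.0, -0.0], [-0.002, -0.0, -1.0]]
contact_force: [0.3, -0.4, -2.3]
width: 0.0556
grip_force: 35.1
```

Run:
```python
from h import *
for c in "scene","top":
 s=snap(c)
 if c=="scene": cv2.imwrite("pics/v8.png",cv2.resize(s[190:340,270:450,::-1],None,fx=3.5,fy=3.5))
 for n in "grid_mid","tongue_end","lip","seat","button_top","lid_hinge":
  for d in cams.spot_point(n,c):
    P=w(c,d["centre"]); 
    if P[2]>.03: print(c,n,round(d["confidence"],2),P.round(4))
st=status.sense();print(st["tool_pos"],st["contact_force"],st["eef_rot"][:,1])
```

```text
scene grid_mid 0.74 [ 0.6225 -0.0529  0.1034]
scene tongue_end 0.82 [ 0.5561 -0.0504  0.0801]
scene tongue_end 0.57 [ 0.6055 -0.0563  0.0623]
scene lip 0.56 [ 0.5443 -0.0567  0.0621]
scene seat 0.79 [ 0.6052 -0.0575  0.0605]
scene seat 0.63 [ 0.7352 -0.0573  0.2418]
scene button_top 0.6 [ 0.5034 -0.0544  0.0959]
[ 0.62045775 -0.0524073   0.09231792] [ 0.32499351 -0.05165253 -2.21734575] [ 3.04411176e-02  9.99536561e-01 -3.81321469e-05]
```

View pics/v8.png

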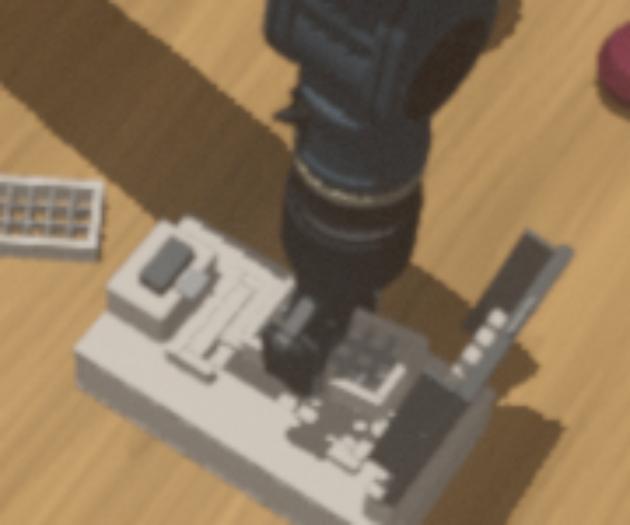

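The tilt is kept (tongue 23 mm below the centre), and the tongue is about 8–11 mm short of the lip, above the deck. I lower it to the deck by feel.

Call:
arm_command(
  series="0.4 0 -0.08 -1 0; 0.4 0 0 -1 0; 0.4 0 0 -0.5 0; 0.4 0 0 0 0; 0.4 0 0 0 0",
)

```text
t: 20.05
tool_pos: [0.6201, -0.0531, 0.0668]
eef_rot: [[-1.0, 0.03, -0.001], [0.03, 1.0, 0.0], [0.001, 0.0, -1.0]]
contact_force: [0.5, -0.1, -2.4]
width: 0.0554
grip_force: 35.2
```

Call:
arm_command(
  series="0.4 0 0 -0.2 0; 0.4 0 0 0 0; 0.4 0 0 0 0",
)

```text
t: 20.35
tool_pos: [0.6207, -0.0532, 0.0657]
eef_rot: [[-1.0, 0.03, 0.001], [0.03, 1.0, -0.0], [-0.001, -0.0, -1.0]]
contact_force: [-0.5, 0.3, -2.3]
width: 0.0548
grip_force: 35.2
```

Call:
arm_command(
  series="0.4 0 0 -0.1 0; 0.4 0 0 0 0; 0.4 0 0 0 0",
)

```text
t: 20.65
tool_pos: [0.6205, -0.0532, 0.0644]
eef_rot: [[-1.0, 0.03, -0.0], [0.03, 1.0, -0.0], [0.0, -0.0, -1.0]]
contact_force: [0.3, 0.1, -1.5]
width: 0.0555
grip_force: 35.2
```

Call:
arm_command(
  series="0.4 -0.4 0.01 0 0; 0.4 -0.4 0.01 0 0; 0.4 0 0 0 0; 0.4 0 0 0 0",
)

```text
t: 21.05
tool_pos: [0.6123, -0.053, 0.0645]
eef_rot: [[-1.0, 0.03, 0.0], [0.03, 1.0, -0.0], [-0.0, -0.0, -1.0]]
contact_force: [-0.4, -0.5, -1.6]
width: 0.0553
grip_force: 35.2
```

Call:
arm_command(
  series="0.4 -0.3 0.01 0 0; 0.4 -0.2 0.01 0 0; 0.4 0 0 0 0; 0.4 0 0 0 0",
)

```text
t: 21.45
tool_pos: [0.6075, -0.0528, 0.0644]
eef_rot: [[-1.0, 0.03, 0.0], [0.03, 1.0, -0.0], [-0.0, -0.0, -1.0]]
contact_force: [-0.0, 0.6, -0.9]
width: 0.0552
grip_force: 35.2
```

Call:
arm_command(
  series="0.4 -0.2 0.01 0 0; 0.4 0 0 0 0; 0.4 0 0 0 0",
)

```text
t: 21.75
tool_pos: [0.6055, -0.0527, 0.0644]
eef_rot: [[-1.0, 0.03, 0.0], [0.03, 1.0, 0.0], [-0.0, 0.0, -1.0]]
contact_force: [0.0, 0.4, -2.2]
width: 0.0555
grip_force: 35.2
```

Call:
arm_command(
  series="0.4 -0.2 0 0 0; 0.4 0 0 0 0; 0.4 0 0 0 0",
)

```text
t: 22.05
tool_pos: [0.6034, -0.0527, 0.0644]
eef_rot: [[-1.0, 0.03, 0.0], [0.03, 1.0, 0.0], [-0.0, 0.0, -1.0]]
contact_force: [0.1, -0.1, -1.5]
width: 0.0554
grip_force: 35.2
```

Run:
```python
from h import *
for c in ["scene"]:
 s=snap(c)
 cv2.imwrite("pics/v9.png",cv2.resize(s[220:330,290:420,::-1],None,fx=4.5,fy=4.5,interpolation=cv2.INTER_CUBIC))
 for n in "grid_mid","tongue_end","lip","seat":
  for d in cams.spot_point(n,c):
    P=w(c,d["centre"]); 
    if P[2]>.03: print(c,n,round(d["confidence"],2),P.round(4))
st=status.sense();print(st["tool_pos"],st["contact_force"])
```

```text
scene grid_mid 0.69 [ 0.6038 -0.0549  0.0749]
scene tongue_end 0.82 [ 0.5376 -0.0515  0.055 ]
scene lip 0.56 [ 0.5475 -0.0577  0.0616]
scene lip 0.55 [ 0.5047 -0.0521  0.0962]
scene lip 0.22 [ 0.7319 -0.0575  0.2424]
scene seat 0.7 [ 0.6048 -0.0526  0.061 ]
[ 0.6035038  -0.05266184  0.0644113 ] [-0.00406004 -0.21475697 -2.03307653]
```

View pics/v9.png

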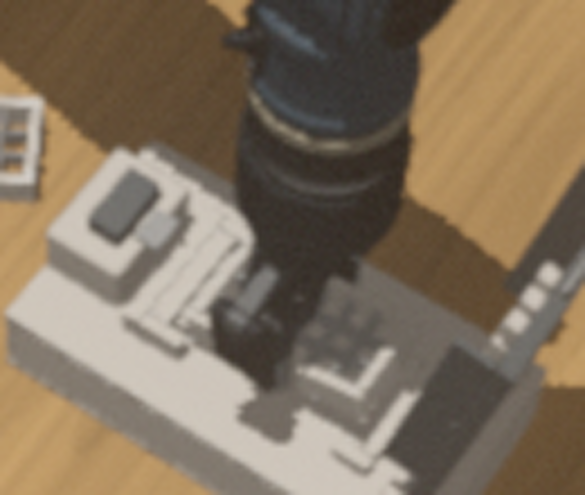

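The tongue end is under the lip (tongue x about 0.537, lip edge about 0.547) with the rear raised (crop 350,360). I feel for the upright stop.

Call:
arm_command(
  series="0.4 -0.15 0 0 0; 0.4 0 0 0 0; 0.4 0 0 0 0",
)

```text
t: 22.6
tool_pos: [0.6019, -0.0527, 0.0644]
eef_rot: [[-1.0, 0.03, 0.0], [0.03, 1.0, -0.0], [-0.0, -0.0, -1.0]]
contact_force: [-0.6, -0.7, -1.1]
width: 0.0552
grip_force: 35.2
```

Call:
arm_command(
  series="0.4 -0.15 0 0 0; 0.4 0 0 0 0; 0.4 0 0 0 0",
)

```text
t: 22.9
tool_pos: [0.601, -0.0527, 0.0647]
eef_rot: [[-1.0, 0.03, 0.001], [0.03, 1.0, -0.0], [-0.001, -0.0, -1.0]]
contact_force: [1.9, -0.3, -2.5]
width: 0.0551
grip_force: 35.2
```

Contact with the upright stop puts the seat at x≈0.6075, which agrees with vision. I back off 1 mm and swing the rear end down.

Call:
arm_command(
  series="0.4 0.15 0 0 0; 0.4 0.1 0 -0.3 0; 0.4 0.08 0 -0.3 0; 0.4 0 0 0 0; 0.4 0 0 0 0",
)

```text
t: 23.4
tool_pos: [0.6043, -0.0528, 0.0591]
eef_rot: [[-1.0, 0.03, 0.001], [0.03, 1.0, -0.0], [-0.001, -0.0, -1.0]]
contact_force: [0.5, -0.1, 1.7]
width: 0.0554
grip_force: 35.8
```

Call:
arm_command(
  series="0.4 0.06 0 -0.3 0; 0.4 0.04 0 -0.2 0; 0.4 0 0 0 0; 0.4 0 0 0 0",
)

```text
t: 23.8
tool_pos: [0.606, -0.0529, 0.0541]
eef_rot: [[-1.0, 0.03, 0.003], [0.03, 1.0, -0.0], [-0.003, -0.0, -1.0]]
contact_force: [3.2, 0.1, 3.0]
width: 0.0552
grip_force: 36.0
```

Call:
arm_command(
  series="0.4 0.06 0 -0.2 0; 0.4 0 0 -0.15 0; 0.4 0 0 0 0; 0.4 0 0 0 0",
)

```text
t: 24.2
tool_pos: [0.6055, -0.0528, 0.0499]
eef_rot: [[-1.0, 0.03, 0.0], [0.03, 1.0, -0.0], [-0.0, -0.0, -1.0]]
contact_force: [3.6, -0.7, 4.1]
width: 0.0554
grip_force: 36.2
```

Run:
```python
from h import *
for c in ["scene"]:
 s=snap(c)
 for n in "grid_mid","tongue_end","seat":
  for d in cams.spot_point(n,c):
    P=w(c,d["centre"]); 
    if P[2]>.03: print(c,n,round(d["confidence"],2),P.round(4))
st=status.sense();print(st["tool_pos"],st["contact_force"])
```

```text
scene grid_mid 0.76 [ 0.6057 -0.0548  0.0602]
scene grid_mid 0.2 [ 0.533  -0.0497  0.0485]
scene tongue_end 0.86 [ 0.5339 -0.0528  0.0493]
scene seat 0.68 [ 0.6077 -0.0539  0.0613]
[ 0.60535111 -0.05273643  0.04987419] [ 3.90670346 -0.60744236  4.37100451]
```

Call:
arm_command(
  series="0.4 0.05 0 -0.1 0; 0.4 0 0 -0.1 0; 0.4 0 0 0 0; 0.4 0 0 0 0",
)

```text
t: 24.8
tool_pos: [0.6058, -0.0527, 0.0478]
eef_rot: [[-1.0, 0.03, -0.0], [0.03, 1.0, -0.0], [0.0, -0.0, -1.0]]
contact_force: [4.0, 0.2, 4.4]
width: 0.0554
grip_force: 36.3
```

Call:
arm_command(
  series="0.4 0.02 0 -0.1 0; 0.4 0 0 0 0; 0.4 0 0 0 0",
)

```text
t: 25.1
tool_pos: [0.6058, -0.0527, 0.0477]
eef_rot: [[-1.0, 0.03, -0.0], [0.03, 1.0, -0.0], [0.0, -0.0, -1.0]]
contact_force: [1.3, 0.1, 8.3]
width: 0.0556
grip_force: 36.6
```

Call:
arm_command(
  series="0.4 0 0 -0.1 0; 0.4 0 0 0 0; 0.4 0 0 0 0",
)

```text
t: 25.4
tool_pos: [0.6059, -0.0527, 0.0477]
eef_rot: [[-1.0, 0.03, 0.0], [0.03, 1.0, -0.0], [-0.0, -0.0, -1.0]]
contact_force: [0.4, 0.3, 11.0]
width: 0.0554
grip_force: 37.1
```

Call:
arm_command(
  series="0.4 0 0 0.15 0; 0.8 0 0 0 0; 0.8 0 0 0 0; 0.8 0 0 0 0",
)

```text
t: 25.8
tool_pos: [0.6041, -0.0522, 0.0454]
eef_rot: [[-1.0, 0.03, -0.005], [0.03, 1.0, 0.001], [0.005, 0.001, -1.0]]
contact_force: [0.8, -0.8, -0.6]
width: 0.0686
grip_force: 0.0
```

Call:
arm_command(
  series="0.85 0 0 1.5 0; 0.85 0 0 3 0; 0.85 0 0 3 0; 0.85 0 0 3 0; 0.85 -3 0 3 0",
)

```text
t: 26.3
tool_pos: [0.5776, -0.0528, 0.1832]
eef_rot: [[-1.0, 0.03, 0.001], [0.03, 1.0, 0.0], [-0.001, 0.0, -1.0]]
contact_force: [-0.8, -0.4, 0.5]
width: 0.0726
grip_force: 0.0
```

Call:
arm_command(
  series="0.85 -3 -3 3 0; 0.85 -3 -4 1 0; 0.85 -3 -4 0 0; 0.85 -3 -4 0 0; 0.85 -3 -4 0 0",
)

```text
t: 26.8
tool_pos: [0.4265, -0.2419, 0.2225]
eef_rot: [[-1.0, 0.03, 0.001], [0.03, 1.0, -0.001], [-0.001, -0.001, -1.0]]
contact_force: [0.1, -0.7, -0.7]
width: 0.073
grip_force: 0.0
```

Call:
arm_command(
  series="0.85 -2 -4.5 0 0; 0.85 -2 -4.5 0 0; 0.85 0 0 0 0; 0.85 0 0 0 0",
)

```text
t: 27.2
tool_pos: [0.387, -0.3315, 0.2217]
eef_rot: [[-0.999, 0.033, 0.0], [0.033, 0.999, 0.0], [-0.0, 0.0, -1.0]]
contact_force: [-0.8, -0.6, 0.8]
width: 0.0728
grip_force: 0.0
```

Run:
```python
from h import *
im={}
for c in ["scene","top"]:
 s=im[c]=snap(c)
 for n in "grid_mid","tongue_end","seat","lid_edge","lid_hinge":
  for d in cams.spot_point(n,c):
    P=w(c,d["centre"]); 
    if P[2]>.03: print(c,n,round(d["confidence"],2),P.round(4))
cv2.imwrite("pics/v10.png",np.hstack([cv2.resize(im["scene"][220:340,290:420,::-1],(520,480),interpolation=cv2.INTER_CUBIC),cv2.resize(im["top"][110:250,310:390,::-1],(274,480),interpolation=cv2.INTER_CUBIC)]))
st=status.sense();print(st["tool_pos"],st["contact_force"])
```

```text
scene grid_mid 0.88 [ 0.6019 -0.0526  0.0585]
scene tongue_end 0.77 [ 0.536  -0.0507  0.0505]
scene seat 0.85 [ 0.6084 -0.0526  0.0576]
scene lid_edge 0.97 [ 0.7332 -0.0535  0.2389]
top grid_mid 0.95 [ 0.604  -0.054   0.0597]
top tongue_end 0.83 [ 0.5388 -0.0487  0.0557]
top seat 0.77 [ 0.6089 -0.0499  0.0631]
top seat 0.27 [ 0.5041 -0.0528  0.102 ]
top lid_edge 0.8 [ 0.7309 -0.0565  0.2403]
top lid_hinge 0.7 [ 0.6952 -0.0554  0.0822]
top lid_hinge 0.42 [ 0.6075 -0.054   0.0623]
[ 0.38798037 -0.3304161   0.22104627] [-0.63986448  0.30215601 -0.10388321]
```

View pics/v10.png

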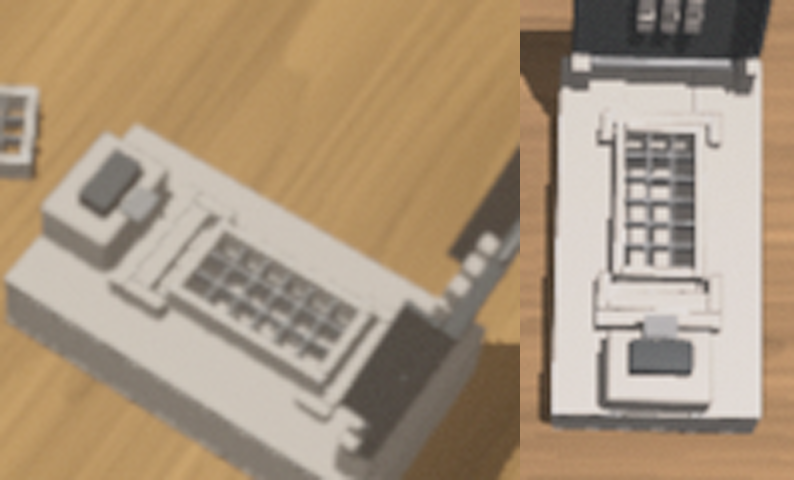

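The grid lies flat inside the cheeks, tongue under the lip and rear inside the stop. The lid stands open, and the bowl and onions were not touched. I hand in.

```bash
python3 -c "
from cell import env
print(env.finish_job())"
```

```text
the job is handed in; nothing more can be done
None
```

The job is handed in: I pressed the catch and eased the lid up to its open stop, then hooked the grid's tongue under the lip, swung it down flat and let go; the last pictures show the grid flat in its seat and the lid open, and the bowl and onions were left alone.

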